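Get the hemmed-in heat sink out of the spares stand and onto the amplifier board

TASK

The black finned heat sink is needed on the amplifier board, but in the spares stand it is hemmed in between the mains transformer and the camera pan head. Stand both of these aside on the grey mat, then set the heat sink flat and centred on the board's bare aluminium pad, its long side along the pad's long side and fins up, and only then put the transformer and the pan head back on the stand exactly where each one stood, upright and turned as they were. Leave all the other things where they lie.

Things in the scene. Friction and masses are not known exactly. Their poses are not given: they have to be found in the camera images.
- heat_sink: The wanted part, loose: black heat sink, 40 mm (x) by 60 mm (y), 28 mm high; thin fins along y on a 6 mm base. Origin: centre of its underside, z up. It starts in the stand's middle bay with its y along the stand's x: the cheeks leave 5 mm at each end and the neighbours 4 to 20 mm at its sides, so its 40 mm width can be gripped only once they are gone.
- mains_transformer: Loose, park and put back: mains transformer, dark core, yellow winding, 0.5 kg, 46 (x) by 77 (y) by 46 mm high. Thin feet at both ends along y; core 56 mm long in y, x -11 to 13 mm; winding bulges to x -21 and +23 mm from z 8 to 38 mm, |y| < 17 mm: grip there across x. Origin: middle of its underside, z up. Starts on either end of the stand, y along the stand's y.
- pan_head: Loose, park and put back: black camera pan head, pale lens ring and top plate, 0.24 kg, 66 mm high. Round foot 62 mm across to z 15 mm, neck 45 mm to z 30, head from z 30 to 60 mm: x -17 to 19 mm, 48 mm in y: grip the head across x. Origin: centre of its underside, z up. Starts on the stand's other end, y along the stand's y.
- stand: Fixed spares stand: aluminium plate 96 mm (x) by 210 mm (y), top at z 6 mm. Amid it two upright cheeks, 4 mm thick, 50 mm long in y, at x -37 and +37 mm (70 mm clear between), reach z 36 mm; the heat sink sits between them at the centre, transformer and pan head on the open ends near y +66 and -66 mm (either way round). Origin: centre of its underside.
- mat: Fixed flat grey mat with a black edge, 104 mm (x) by 180 mm (y), top at z 3 mm: the side area where transformer and pan head are parked, one beside the other along its y. Origin: centre of its underside. Mat and stand may change places; the radio behind them is 115 mm tall and has a knob that stands out at z 30 to 70 mm, so the fingers should not open wider there than needed.
- board: Fixed green amplifier board, 90 mm (x) by 136 mm (y), standing on four brass spacers above the flat boards of the bench; top at z 28 mm, a large bare aluminium pad in its middle, small components up to z 42 mm only near its two short ends (more than 45 mm from the centre in y). Origin: under its centre, on the table.
- pad (a point): Centre of the top face of the board's bare aluminium pad, 46 mm (board's x) by 66 mm (board's y), 32 mm above the table; axes as the board's. The heat sink's origin goes here, its y along the board's y (either way round).
- plug_adapter: Bystander, loose, leave alone: pale coaxial adapter lying on its side, 21 by 50 by 22 mm. Origin at the centre of its underside.
- tape_roll: Bystander, loose, leave alone: roll of black tape lying flat, 62 mm across, 19 mm high. Origin at the centre of its underside.

How it is judged:
On the way, in this order (a step that is already met when the one before it is completed fails the run):
1. Transformer and pan head stand upright and released on the mat while the heat sink is still in its bay (x of mains_transformer in the frame of mat between -0.052 and 0.052 m and y of mains_transformer in the frame of mat between -0.09 and 0.09 m and z of each of mains_transformer, pan_head in the frame of mat below 0.01 m and angle between each of mains_transformer, pan_head's own z axis and vertical below 0.12 rad and x of pan_head in the frame of mat between -0.052 and 0.052 m and y of pan_head in the frame of mat between -0.09 and 0.09 m and contact force between each of mains_transformer, pan_head and the fingers below 0.1 N and distance of heat_sink from where it was at the start of the episode below 0.02 m), for 0.2 s.
2. The heat sink sits released on the board's pad while transformer and pan head are still on the mat (horizontal distance between heat_sink and pad below 0.01 m and z of heat_sink in the frame of pad between -0.004 and 0.006 m and angle between the y axis of heat_sink and the y axis of board, either way round below 0.2 rad and angle between heat_sink's own z axis and vertical below 0.1 rad and contact force between heat_sink and the fingers below 0.1 N and linear speed of heat_sink below 0.02 m/s and angular speed of heat_sink below 0.2 rad/s and x of mains_transformer in the frame of mat between -0.052 and 0.052 m and y of mains_transformer in the frame of mat between -0.09 and 0.09 m and z of each of mains_transformer, pan_head in the frame of mat below 0.01 m and angle between each of mains_transformer, pan_head's own z axis and vertical below 0.12 rad and x of pan_head in the frame of mat between -0.052 and 0.052 m and y of pan_head in the frame of mat between -0.09 and 0.09 m), for 0.2 s.
At the end, for the whole second after the job is handed in: The heat sink rests released on the board's pad within 10 mm of its centre, fins up, its length within 0.2 rad of the pad's; transformer and pan head rest released and upright on the stand, each within 14 mm of where it stood at the start and within 0.2 rad of the stand's direction (horizontal distance between heat_sink and pad below 0.01 m and z of heat_sink in the frame of pad between -0.004 and 0.006 m and angle between the y axis of heat_sink and the y axis of board, either way round below 0.2 rad and angle between each of heat_sink, mains_transformer, pan_head's own z axis and vertical below 0.1 rad and contact force between each of heat_sink, mains_transformer, pan_head and the fingers below 0.1 N and linear speed of each of heat_sink, mains_transformer, pan_head below 0.02 m/s and angular speed of each of heat_sink, mains_transformer, pan_head below 0.2 rad/s and distance of each of mains_transformer, pan_head from where it was at the start of the episode below 0.014 m and angle between the y axis of each of mains_transformer, pan_head and the y axis of stand, either way round below 0.2 rad); the robot touches nothing.
It fails at once if the coaxial adapter is pushed more than 20 mm from where it lay (distance of plug_adapter from where it was at the start of the episode above 0.02 m).
It fails at once if the roll of tape is pushed more than 20 mm from where it lay (distance of tape_roll from where it was at the start of the episode above 0.02 m).
It also fails if it takes over 128 s, if anything falls off the work surface, if the arm or the gripper's body presses on something with over 40 N, if the wrist force passes 120 N, or if a joint passes its speed limit or range.

ROBOT

A 6-joint arm with a two-finger parallel gripper is mounted at the origin on a cart in front of the work surface, level with it; the furniture and walls round the work are solid. World frame = base frame: x ahead of the robot, y to its left, z up, the work surface at z = 0. Lengths are in m, angles in rad, forces in N, time in s.
With the tool pointing down it reaches from about 0.3 to 0.875 m from the base axis. Payload 6.4 kg.
Tool frame: the origin (TCP) lies at the very end of the fingers, on their centre line; the grasp point (between the pads) lies 19 mm behind it; z points along the fingers, y is the line along which they close (so a half turn about z gives the same grasp; the last joint's range is limited). The gripper opens to 85 mm and grips with 20 to 120 N. Pads are 22 mm wide; open, the fingers measure 114 mm over their backs; the gripper's body (76 mm by 85 mm) begins 54 mm behind the grasp point. The pads swing forward as they close: fully open they stand 13 mm farther back than shut.
Start: joints at [1.087, 0.181, 1.607, -0, 1.354, -0.206], TCP at [0.158, 0.553, 0.195] pointing down, gripper open.
Joint ranges: [-2.99, 2.99], [-0.89, 2.07], [0.3, 2.58], [-1.14, 4.28], [0, 2.63], [-3.12, 3.12]. Speed limits (rad/s): [2.57, 2.57, 3.01, 3.14, 3.14, 3.14].

INTERFACE

Orientations are given as a unit quaternion [w, x, y, z].
In Python, from bench import ctrl gives the robot as it stands.
- The arm moves only by the tool jog_arm, never from a script. Its argument "series" is a list that holds one entry, the list of rows, each a list of 7 numbers: the shift along the tool's x, y, z in mm, then the turn, a rotation vector about the tool's x, y, z in rad, then the finger opening in mm, from 0 to 85.4. In form: [[[tx, ty, tz, rx, ry, rz, gripper], ...]]. A call has exactly 10 rows; each row shifts and turns the commanded pose from where the row before left it, along the tool's axes as they then stand; what a row does not reach is not made up. A row lasts 1/10 s, in which the tool goes at most 50 mm and 8.59 degrees, less where a joint would pass 70% of its speed; a pose out of reach is approached as far as the arm can. A call with a gripper value outside its range is refused whole. The fingers move at their own pace and stop on an object; the grip force is fixed at half the most. Time passes only in rows, so rows that do not move let the fingers close, or fill a call up. It gives the time, the measured TCP pose, the force, the opening and the grip force at its end, in the units of the state.
- ctrl.get_obs(): the state, without advancing time (a new reading comes with each control period).
- ctrl.camera(name): name is "side" or "top" or "wrist"; returns a dict with "frame" (400x640x3 uint8, blue, green, red), "z_map" (400x640 float32, m along the optical axis (not along the pixel's ray), 0 where there is no reading), "fx", "fy", "cx", "cy" (pixels), "xyz" and "rotation" of the camera in the world. Camera axes: x right, y down, z forward; pixel columns grow to the right and rows downward; lengths in m; the calibration is good to about 2 mm. A picture is of the moment at which its call begins.
- ctrl.hand_in(): hands the job in; it is judged then, once.
The state is a dict: "time_s": time; "q": joint angles; "dq": joint speeds; "joint_efforts": joint torques, N m; "eef_pos": TCP position; "eef_rot": TCP orientation; "wrist_force": force on the tool from outside, world axes, zero at the start; "torque": the same for the moment, N m; "opening": opening from 0.0 (shut) to 1.0 (fully open); "grasp_force": force on a finger pad.
Only numpy, scipy, OpenCV 4.12 (cv2) and the standard library are available. Lean on these libraries where they do the work, as an engineer would, in place of code of your own. Each camera call takes 0.05 s, during which the arm holds its last target. There are 200 camera calls.

## Working session

There is one attempt and no reset: what is moved stays moved. The work goes in short steps, Python scripts to look and compute and a tool call to move; the robot and the scene stay as the last step left them, time stands still between calls to the robot, and variables do not carry over. Pictures are saved under pics/ and viewed, at most 14 in all, crops included, and the job is handed in when it is done.

Besides the shell and the picture viewer there is one more tool, called after "Call:" as name(argument=value, ...) on one line, values as JSON. jog_arm: Moves the arm, as the interface text tells. Its arguments: {"type":"object","properties":{"series":{"type":"array"}},"required":["series"]}

```bash
mkdir -p pics && cat > h.py <<'E'
import numpy as np, cv2
from bench import ctrl
def shot(name):
    c=ctrl.camera(name); return c
def cloud(c):
    z=c["z_map"]; v,u=np.mgrid[:z.shape[0],:z.shape[1]]
    P=np.stack([(u-c["cx"])/c["fx"]*z,(v-c["cy"])/c["fy"]*z,z],-1)
    R=np.array(c["rotation"]); 
    if R.shape!=(3,3):
        from scipy.spatial.transform import Rotation as Ro
        R=Ro.from_quat(np.roll(R,-1)).as_matrix()
    W=P@R.T+np.array(c["xyz"]); W[z==0]=np.nan
    return W
E
python3 - <<'E'
from h import *
for n in ("top","side"):
    c=shot(n); cv2.imwrite(f"pics/{n}0.png",c["frame"]); np.savez(f"{n}0.npz",W=cloud(c),f=c["frame"]); print(n,c["xyz"],c["rotation"],c["fx"])
print(ctrl.get_obs())
E
```

```text
top [0.2579003  0.11120483 1.14910639] [ 0.04605921 -0.70071532  0.70983166 -0.05491448] 398.7913568160457
side [0.04573435 0.95908009 0.41679892] [ 0.11871299 -0.17400308  0.8034179  -0.55691097] 380.8817684444692
{'time_s': 0.1, 'q': array([ 1.08670430e+00,  1.81446780e-01,  1.60786550e+00,  1.76622048e-05,
        1.35383903e+00, -2.06308452e-01]), 'dq': array([ 0.00059921, -0.00024116, -0.00201959, -0.00066645,  0.0002672 ,
        0.00092904]), 'joint_efforts': array([ 5.40964702e-04, -4.45883060e+01, -3.52236307e+01, -1.50951610e-04,
        4.24510348e-03,  3.22588062e-05]), 'eef_pos': array([0.15740456, 0.55247499, 0.19420607]), 'eef_rot': array([-2.71828401e-04,  1.38447508e-01,  9.90369466e-01, -7.30440030e-04]), 'wrist_force': array([0.29146003, 0.6837598 , 0.22368134]), 'torque': array([0.00623251, 0.02693691, 0.0079807 ]), 'grasp_force': 0.0, 'opening': 0.9983937636384743}
```

View pics/top0.png

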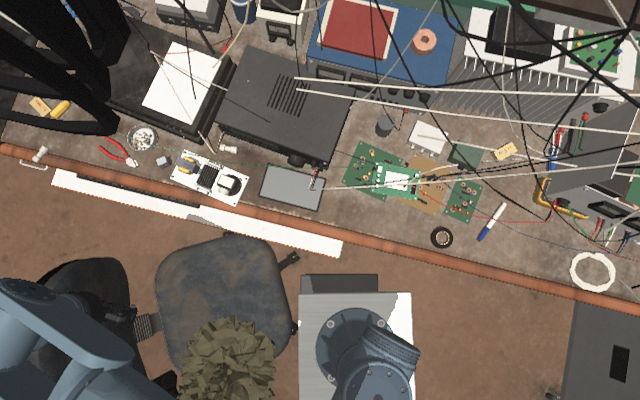

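View pics/side0.png

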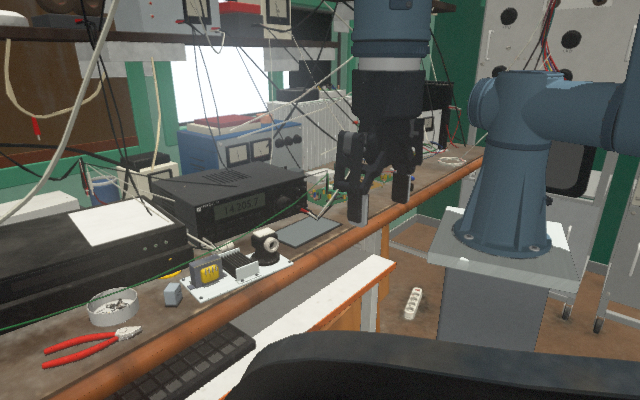

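The top view shows the stand near (209,178), with the transformer at the left (187,163), heat sink (208,178) and pan head (231,185). The mat is at (292,188), the board probably at (395,180) and the tape at (441,237). I'll zoom in.

```bash
python3 - <<'E'
from h import *
d=np.load("top0.npz"); f=d["f"]; W=d["W"]
a=cv2.resize(f[140:215,160:335],None,fx=4.5,fy=4.5,interpolation=cv2.INTER_CUBIC)[:300*2]
b=cv2.resize(f[130:205,335:510],None,fx=4.5,fy=4.5,interpolation=cv2.INTER_CUBIC)
m=cv2.resize(np.vstack([a,b])[:,:787],(693,592)); cv2.imwrite("pics/crop.png",m)
for u,v in [(187,163),(208,178),(231,185),(292,188),(270,200),(397,180),(228,150),(245,205),(175,150),(370,160),(441,237),(441,227),(455,200),(420,170)]: print(u,v,np.round(W[v,u],3))
E
```

```text
187 163 [0.518 0.468 0.048]
208 178 [0.478 0.414 0.028]
231 185 [0.449 0.338 0.074]
292 188 [0.451 0.176 0.002]
270 200 [0.416 0.24  0.   ]
397 180 [ 0.465 -0.125  0.031]
228 150 [0.562 0.361 0.018]
245 205 [0.402 0.312 0.002]
175 150 [0.568 0.52  0.001]
370 160 [ 0.53  -0.053  0.008]
441 237 [ 0.303 -0.251  0.004]
441 227 [ 0.332 -0.255 -0.005]
455 200 [ 0.408 -0.295  0.013]
420 170 [ 0.498 -0.198  0.012]
```

View pics/crop.png

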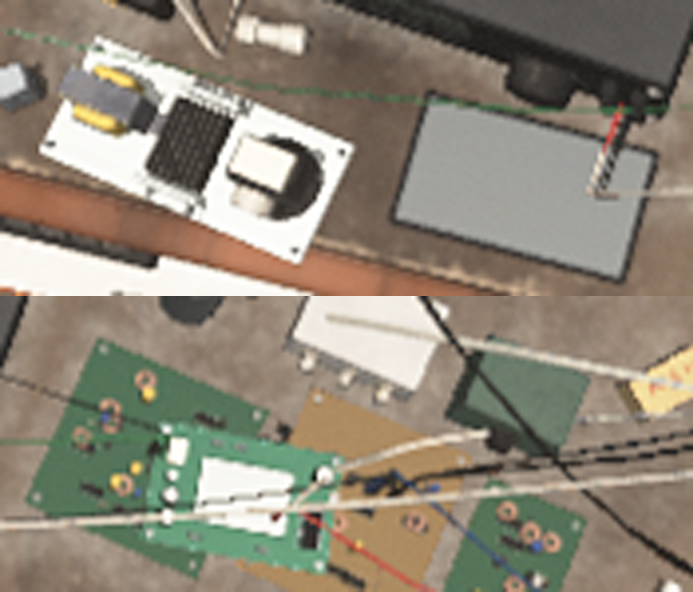

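The crop shows the stand with the transformer at its upper left end, the heat sink in the bay and the pan head at its lower right end. The mat is to the right, with the radio knob just behind it. The white pad is on the board at about (243,495), crossed by wires in the view.

```bash
cat >> h.py <<'E'
def Rm(c):
    from scipy.spatial.transform import Rotation as Ro
    R=np.array(c["rotation"]); return R if R.shape==(3,3) else Ro.from_quat(np.roll(R,-1)).as_matrix()
def ray(c,uv,z):
    uv=np.atleast_2d(uv).astype(float)
    d=np.c_[(uv[:,0]-c["cx"])/c["fx"],(uv[:,1]-c["cy"])/c["fy"],np.ones(len(uv))]@Rm(c).T
    o=np.array(c["xyz"]); return (o+d*((z-o[2])/d[:,2])[:,None])[:,:2]
def rect(P):
    P=np.array(P); c=P.mean(0); e=[(P[(i+1)%4]-P[i]) for i in range(4)]
    return c,[round(float(np.linalg.norm(x)),4) for x in e],[round(float(np.arctan2(x[1],x[0])),3) for x in e]
E
python3 - <<'E'
from h import *
c=shot("top"); W=cloud(c)
def cr(p,r0,c0): p=np.array(p,float); return np.c_[c0+p[:,0]/3.96-.4,r0+p[:,1]/3.947-.4]
A=lambda p:cr(p,140,160)
B=lambda p:cr(np.array(p)-[0,296],130,335)
for n,q,z in [("stand",A([(97,38),(353,150),(298,263),(40,150)]),.006),("mat",A([(430,93),(657,152),(622,280),(393,218)]),.003),
  ("pad",B([(203,456),(296,471),(288,535),(194,518)]),.032),("board",B([(160,422),(341,458),(326,573),(147,540)]),.028)]:
    print(n,*rect(ray(c,q,z)))
m=(W[...,2]>.1)&(W[...,0]>.3)&(W[...,0]<.65); m[:, :160]=0
s=W[130:215,160:470]; hi=s[(s[...,2]>.08)&(s[...,0]<.53)]
print(len(hi),np.round(hi[::max(1,len(hi)//25)],3))
w=shot("wrist"); cv2.imwrite("pics/w0.png",w["frame"]); print(w["xyz"],Rm(w))
E
```

```text
stand [0.4835147  0.41622013] [0.2092, 0.0921, 0.2087, 0.0928] [-1.999, 2.705, 1.146, -0.43]
mat [0.45459153 0.17531434] [0.1739, 0.0988, 0.1739, 0.0974] [-1.842, 2.864, 1.292, -0.277]
pad [ 0.46509488 -0.12372321] [0.068, 0.0476, 0.0685, 0.0463] [-1.746, 2.974, 1.377, -0.178]
board [ 0.46362988 -0.12317594] [0.1338, 0.0857, 0.1306, 0.088] [-1.784, 2.965, 1.373, -0.14]
629 [[ 0.528 -0.261  0.132]
 [ 0.529  0.1    0.111]
 [ 0.526  0.13   0.111]
 [ 0.53   0.032  0.094]
 [ 0.523  0.098  0.111]
 [ 0.521  0.132  0.112]
 [ 0.527  0.064  0.085]
 [ 0.518  0.092  0.111]
 [ 0.517  0.114  0.105]
 [ 0.517  0.125  0.092]
 [ 0.509 -0.286  0.109]
 [ 0.507 -0.29   0.107]
 [ 0.512  0.119  0.081]
 [ 0.507  0.111  0.09 ]
 [ 0.505  0.092  0.085]
 [ 0.499 -0.054  0.093]
 [ 0.494  0.098  0.086]
 [ 0.467 -0.209  0.09 ]
 [ 0.466 -0.216  0.082]
 [ 0.445 -0.277  0.144]
 [ 0.442 -0.278  0.147]
 [ 0.449 -0.148  0.088]
 [ 0.445 -0.152  0.094]
 [ 0.444 -0.116  0.086]
 [ 0.442 -0.103  0.083]
 [ 0.432 -0.257  0.084]]
[0.07575311 0.57631601 0.37229788] [[ 0.27450322  0.90898255  0.31368569]
 [ 0.96158511 -0.25899998 -0.09095648]
 [-0.00143327  0.32660334 -0.94516041]]
```

View pics/w0.png

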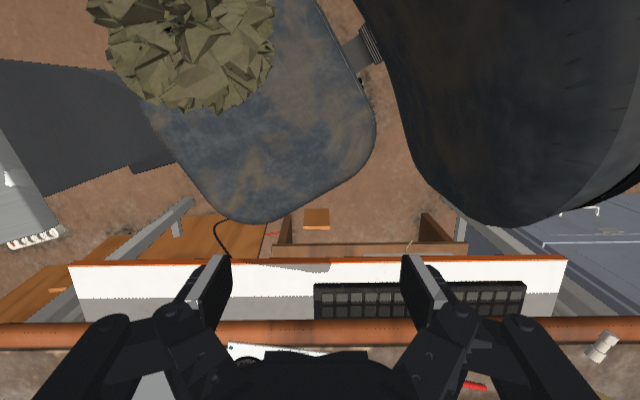

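Call:
jog_arm(series=[[[-37,8,-6,0,0,0,85],[-37,8,-6,0,0,0,85],[-37,8,-6,0,0,0,85],[-37,8,-6,0,0,0,85],[-37,8,-6,0,0,0,85],[-37,8,-6,0,0,0,85],[-37,8,-6,0,0,0,85],[-37,8,-6,0,0,0,85],[-37,8,-6,0,0,0,85],[-37,8,-6,0,0,0,85]]])

```text
time_s: 1.2
eef_pos: [0.5368, 0.5281, 0.2547]
eef_rot: [-0.0, 0.138, 0.99, -0.0]
wrist_force: [0.2, -0.0, 0.8]
opening: 0.99
grasp_force: 0.0
```

Call:
jog_arm(series=[[[0,0,0,0,0,0.145,85],[0,0,0,0,0,0.145,85],[0,0,0,0,0,0.145,85],[0,0,0,0,0,0.145,85],[0,0,0,0,0,0.145,85],[0,0,0,0,0,0.145,85],[0,0,0,0,0,0.145,85],[0,0,0,0,0,0.145,85],[0,0,0,0,0,0.145,85],[0,0,0,0,0,0.145,85]]])

```text
time_s: 2.2
eef_pos: [0.5353, 0.5283, 0.2544]
eef_rot: [-0.0, 0.762, 0.647, -0.0]
wrist_force: [-0.3, -0.8, 0.5]
opening: 0.994
grasp_force: 0.0
```

```bash
cat >> h.py <<'E'
from scipy.spatial.transform import Rotation as Ro
def to(x,y,z,ang):
    "tool-frame move (mm) to TCP x,y,z and the rz turn to bring tool y to world angle ang (mod pi); translation given for BEFORE and AFTER the turn; rx,ry levelling"
    o=ctrl.get_obs(); R=Ro.from_quat(np.roll(o["eef_rot"],-1)).as_matrix(); d=(np.array([x,y,z])-o["eef_pos"])*1000
    a=np.arctan2(R[1,1],R[0,1]); t=(ang-a+np.pi/2)%np.pi-np.pi/2
    R2=Ro.from_rotvec([0,0,t]).as_matrix()@R
    print("pos",o["eef_pos"].round(4),"toolyaw",round(a,3),"tz",R[:,2].round(3),"before",(R.T@d).round(1),"rz",round(-t,3),"after",(R2.T@d).round(1),"q1,6",o["q"][[0,5]].round(2),"t",o["time_s"])
E
python3 - <<'E'
from h import *
to(.45,.34,.2,-.425)
w=shot("wrist"); cv2.imwrite("pics/w1.png",w["frame"]); np.savez("w1.npz",**w)
c=shot("side"); cv2.imwrite("pics/s1.png",cv2.resize(c["frame"][130:290,260:460],None,fx=3.5,fy=3.5))
E
```

```text
pos [0.5353 0.5283 0.2544] toolyaw -0.163 tz [-0.001 -0.001 -1.   ] before [-199.6  -53.5   54.5] rz 0.262 after [-206.7    0.    54.5] q1,6 [0.62 0.78] t 2.2
```

View pics/w1.png

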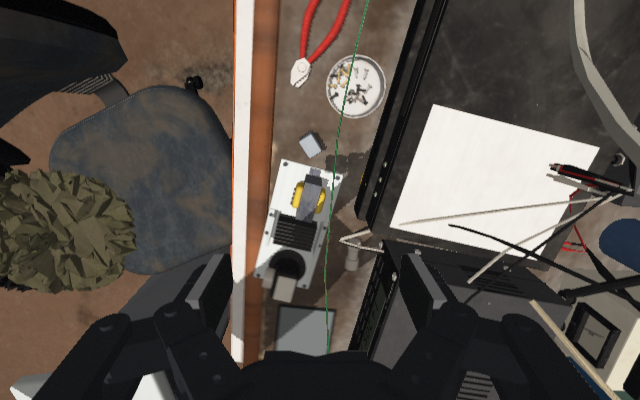

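View pics/s1.png

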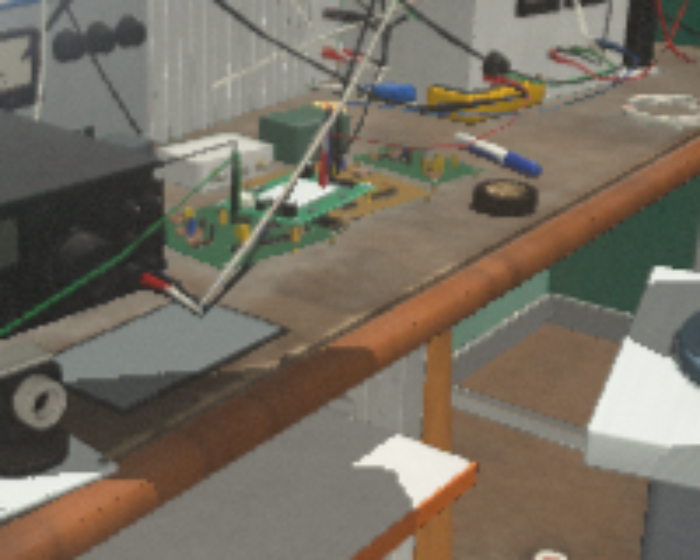

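The wrist view shows the stand at (255–343, 160–290), with the transformer winding at (308,195), heat sink at (295,232) and pan head at (287,275). The side crop shows a thin white wire rising from the mat's far corner and passing over the board.

```bash
python3 - <<'E'
from h import *
w=dict(np.load("w1.npz")); f=w["frame"]
cv2.imwrite("pics/w1c.png",cv2.resize(f[150:310,240:360],None,fx=3.75,fy=3.75,interpolation=cv2.INTER_CUBIC))
W=cloud(w)
# wires from top cam
c=shot("top"); T=cloud(c)
g=T[...,2]
for u in range(320,470,10):
    col=slice(165,200); v=165+np.nanargmax(g[col,u]); print(u,v,T[v,u].round(3),end=" | ")
print(w["fx"],W[195:199,308].round(3),W[232,295].round(3))
E
```

```text
320 165 [0.498 0.095 0.09 ] | 330 189 [0.441 0.067 0.037] | 340 167 [0.496 0.04  0.073] | 350 167 [0.495 0.012 0.076] | 360 187 [ 0.442 -0.016  0.059] | 370 166 [ 0.496 -0.042  0.079] | 380 186 [ 0.442 -0.07   0.068] | 390 185 [ 0.443 -0.096  0.077] | 400 184 [ 0.443 -0.12   0.091] | 410 184 [ 0.442 -0.147  0.093] | 420 183 [ 0.443 -0.171  0.105] | 430 183 [ 0.441 -0.195  0.114] | 440 182 [ 0.442 -0.219  0.122] | 450 181 [ 0.442 -0.241  0.134] | 460 180 [ 0.442 -0.264  0.144] | 296.633591419565 [[0.517 0.483 0.051]
 [0.516 0.482 0.05 ]
 [0.516 0.481 0.052]
 [0.516 0.479 0.05 ]] [0.486 0.423 0.033]
```

View pics/w1c.png

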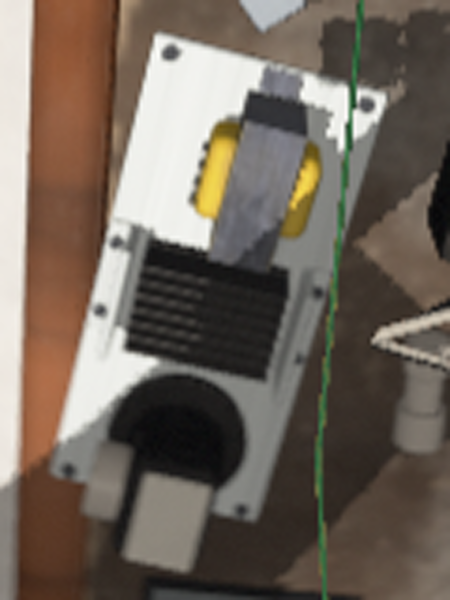

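```bash
python3 - <<'E'
from h import *
w=dict(np.load("w1.npz"))
q=np.array([(157,33),(387,97),(255,522),(50,472)])/3.75+[240,150]-.4
P=ray(w,q,.006); print(*rect(P))
C0=P.mean(0); a=1.146
S=np.array([[np.cos(a-np.pi/2),np.sin(a-np.pi/2)],[np.cos(a),np.sin(a)]]) # rows: stand x(back), y(left)
top=ctrl.camera("top")
for n,c in (("wrist",w),("top",top)):
    W=cloud(c).reshape(-1,3); W=W[~np.isnan(W[:,0])]; L=np.c_[(W[:,:2]-C0)@S.T,W[:,2]]
    L=L[(abs(L[:,0])<.06)&(abs(L[:,1])<.12)]
    for lab,lo,hi,y0,y1 in (("plate",.0,.012,-.12,.12),("trafo top",.046,.06,.02,.11),("wind",.015,.045,.03,.11),("pan top",.064,.08,-.12,-.02),("pan head",.036,.062,-.12,-.02),("foot",.012,.026,-.12,-.03),("sink",.02,.045,-.02,.025)):
        m=(L[:,2]>lo)&(L[:,2]<hi)&(L[:,1]>y0)&(L[:,1]<y1); X=L[m]
        if len(X)>4:
            r=cv2.minAreaRect((X[:,:2]*1000).astype(np.float32))
            print(n,lab,len(X),np.percentile(X,[3,97],axis=0).round(3).tolist(),np.median(X,0).round(3),[np.round(k,1) for k in r])
E
```

```text
[0.48345123 0.4158909 ] [0.0938, 0.2075, 0.0953, 0.207] [-0.441, -1.998, 2.696, 1.137]
wrist plate 3720 [[-0.046, -0.095, 0.0], [0.048, 0.104, 0.009]] [-0.017  0.036  0.005] [array([0., 0.]), array([119.5, 239.7]), np.float64(0.1)]
wrist trafo top 711 [[-0.006, 0.039, 0.047], [0.033, 0.092, 0.052]] [0.006 0.066 0.051] [array([10.9, 54.8]), array([57.4, 79.9]), np.float64(10.2)]
wrist wind 492 [[-0.016, 0.05, 0.019], [0.036, 0.093, 0.045]] [0.002 0.074 0.042] [array([ 9., 68.]), array([57.2, 74.4]), np.float64(10.7)]
wrist pan top 583 [[-0.024, -0.085, 0.064], [0.018, -0.047, 0.072]] [ 0.002 -0.065  0.07 ] [array([ -4. , -65.9]), array([47.9, 43.9]), np.float64(0.1)]
wrist pan head 369 [[-0.027, -0.076, 0.041], [0.058, -0.032, 0.062]] [-0.004 -0.044  0.054] [array([ 17.8, -58.2]), array([94.9, 47.8]), np.float64(19.5)]
wrist foot 444 [[-0.024, -0.074, 0.012], [0.032, -0.038, 0.025]] [ 0.004 -0.049  0.016] [array([  6.3, -58.5]), array([43.4, 61.1]), np.float64(75.9)]
wrist sink 1277 [[-0.036, -0.018, 0.023], [0.038, 0.021, 0.035]] [0.001 0.002 0.031] [array([6.9, 2.5]), array([90.2, 4
[... 353 characters left out ...]
[0.034, 0.078, 0.045]] [-0.003  0.052  0.041] [array([ 6.9, 57.6]), array([48.5, 63.2]), np.float64(62.8)]
top pan top 219 [[-0.026, -0.087, 0.064], [0.017, -0.048, 0.076]] [-0.001 -0.068  0.071] [array([ -4.9, -66.2]), array([48.6, 44.8]), np.float64(0.2)]
top pan head 70 [[-0.029, -0.09, 0.041], [0.058, -0.022, 0.062]] [-0.006 -0.079  0.053] [array([ 17. , -59.8]), array([99.9, 51.2]), np.float64(29.5)]
top foot 110 [[-0.024, -0.095, 0.012], [0.031, -0.055, 0.025]] [ 0.006 -0.086  0.017] [array([  8.6, -80.2]), array([62. , 39.9]), np.float64(26.2)]
top sink 371 [[-0.039, -0.018, 0.022], [0.036, 0.021, 0.038]] [-0.001  0.001  0.032] [array([6. , 3.2]), array([92.2, 43.9]), np.float64(1.5)]
```

```bash
python3 - <<'E'
from h import *
w=dict(np.load("w1.npz"))
C0=np.array([.4834,.416]); a=1.143
S=np.array([[np.cos(a-np.pi/2),np.sin(a-np.pi/2)],[np.cos(a),np.sin(a)]])
f=lambda p,z:((ray(w,np.array(p)/3.75+[240,150]-.4,z)-C0)@S.T*1000).round(1).tolist()
print("core edges",f([(247,95),(210,258),(309,130),(271,268)],.052))
print("wind",f([(193,190),(322,178)],.030),f([(210,120),(195,210),(318,150),(300,235)],.03))
print("foot",f([(110,440),(245,440),(178,373)],.021))
print("plate",f([(137,475),(212,487),(190,572),(122,558)],.072))
print("sink",f([(147,245),(290,287),(268,380),(125,345)],.034))
hsv=cv2.cvtColor(w["frame"],cv2.COLOR_BGR2HSV); m=cv2.inRange(hsv,(20,120,90),(35,255,255)); m[:150]=0;m[310:]=0;m[:,:240]=0;m[:,335:]=0
ys,xs=np.nonzero(m); Q=(ray(w,np.c_[xs,ys],.035)-C0)@S.T*1000; print(len(Q),np.percentile(Q,[1,50,99],axis=0).round(1), Q.mean(0))
to(.45,.34,.2,-.428)
E
```

```text
core edges [[-8.2, 101.7], [-5.8, 37.4], [16.4, 95.0], [17.2, 39.4]]
wind [[-18.0, 53.7], [28.7, 71.4]] [[-18.4, 82.6], [-15.3, 45.8], [24.1, 81.8], [26.8, 46.4]]
foot [[-25.3, -69.6], [30.3, -54.5], [-4.8, -30.5]]
plate [[-11.8, -47.8], [16.9, -45.6], [18.0, -85.8], [-9.2, -86.3]]
sink [[-29.9, 28.4], [28.4, 25.6], [30.6, -16.6], [-28.7, -16.3]]
307 [[-16.3  47.4]
 [ -7.8  65.3]
 [ 26.8  84.2]] [ 3.32389951 65.37727378]
pos [0.5354 0.5284 0.2546] toolyaw -0.153 tz [-0. -0. -1.] before [-199.2  -55.6   54.7] rz 0.275 after [-206.8    0.5   54.7] q1,6 [0.62 0.77] t 2.4
```

The stand is at (0.483, 0.416) with its y axis at 1.143 rad. The pan head's grip point is (0.458, 0.355) and the transformer's is (0.515, 0.474). I'll take the pan head first.

Call:
jog_arm(series=[[[0,0,0,0,0,0.138,65],[0,0,0,0,0,0.138,65],[-24,0,13,0,0,0,65],[-24,0,13,0,0,0,65],[-24,0,13,0,0,0,65],[-24,0,13,0,0,0,65],[-24,0,13,0,0,0,65],[-24,0,13,0,0,0,65],[-24,0,13,0,0,0,65],[-22,0,13,0,0,0,65]]])

```text
time_s: 3.4
eef_pos: [0.4552, 0.355, 0.1506]
eef_rot: [0.0, 0.842, 0.54, 0.0]
wrist_force: [0.2, -0.2, -0.3]
opening: 0.759
grasp_force: 0.0
```

```bash
python3 - <<'E'
from h import *
to(.4578,.3551,.040,-.428)
E
```

```text
pos [0.4552 0.355  0.1506] toolyaw -0.429 tz [ 0.  0. -1.] before [  1.1   2.3 110.6] rz -0.001 after [  1.1   2.3 110.6] q1,6 [0.46 0.89] t 3.4
```

Call:
jog_arm(series=[[[1,2,16,0,0,0,65],[0,0,16,0,0,0,65],[0,0,16,0,0,0,65],[0,0,16,0,0,0,65],[0,0,16,0,0,0,65],[0,0,16,0,0,0,65],[0,0,14,0,0,0,65],[0,0,0,0,0,0,50],[0,0,0,0,0,0,42],[0,0,0,0,0,0,42]]])

```text
time_s: 4.4
eef_pos: [0.4587, 0.3566, 0.0419]
eef_rot: [0.0, 0.842, 0.539, 0.001]
wrist_force: [0.2, -0.7, 0.7]
opening: 0.492
grasp_force: 0.0
```

```bash
python3 - <<'E'
from h import *
to(.4578,.3551,.040,-.428); print(ctrl.get_obs()["wrist_force"])
c=shot("wrist"); s=shot("side")
cv2.imwrite("pics/g1.png",np.hstack([c["frame"][100:400,120:520],cv2.resize(s["frame"][200:300,170:320],(450,300))])[:, :800])
E
```

```text
pos [0.4587 0.3566 0.0419] toolyaw -0.433 tz [ 0.001  0.001 -1.   ] before [-1.7 -0.2  1.9] rz -0.005 after [-1.7 -0.2  1.9] q1,6 [0.46 0.89] t 4.4
[ 0.23514729 -0.66133105  0.73350233]
```

View pics/g1.png

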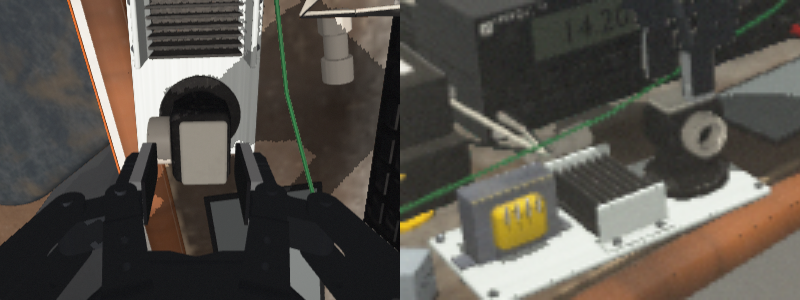

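Left panel: the top plate's centre is at (203,152) and the fingers look nearer the bottom of the picture. I'll check the offset numerically.

```bash
python3 - <<'E'
from h import *
c=shot("wrist"); o=ctrl.get_obs(); R=Ro.from_quat(np.roll(o["eef_rot"],-1)).as_matrix()
W=cloud(c); L=(W-o["eef_pos"])@R   # tool frame
def proj(p):
    q=Rm(c).T@(np.array(p)-c["xyz"]); return q[:2]/q[2]*[c["fx"],c["fy"]]+[c["cx"],c["cy"]]
print("cam",((c["xyz"]-o["eef_pos"])@R).round(3),"tcp px-crop",proj(o["eef_pos"])-[120,100],proj(o["eef_pos"]+[0,0,.03])-[120,100])
for u,v in [(203,152),(180,125),(228,125),(180,182),(228,182),(158,130),(147,150),(243,150),(150,210),(195,85)]:
    print((u,v),(L[v+100,u+120]*1000).round(1),W[v+100,u+120].round(4))
E
```

```text
cam [ 0.084 -0.001 -0.178] tcp px-crop [196.74940285 127.73220121] [197.03669121 150.55795558]
(203, 152) [ -1.8   3.5 -28.5] [0.4609 0.3533 0.0704]
(180, 125) [ 14.9  -9.4 -27.9] [0.4562 0.3739 0.0698]
(228, 125) [ 11.5  18.1 -20.7] [0.4798 0.3593 0.0626]
(180, 182) [-72.3 -14.4  42.4] [ 0.4153  0.2969 -0.0006]
(228, 182) [-73.3  27.8  43.8] [ 0.4531  0.2782 -0.0019]
(158, 130) [  7.1 -23.1 -18. ] [0.4405 0.3725 0.0599]
(147, 150) [ 11.5 -24.6 -49.5] [0.441  0.3771 0.0914]
(243, 150) [ 11.5  22.4 -49.6] [0.4837 0.3574 0.0916]
(150, 210) [-10.6 -21.9 -65.9] [0.4342 0.3559 0.1078]
(195, 85) [21.5 -1.2 25.9] [0.4666 0.3765 0.016 ]
```

```bash
python3 - <<'E'
from h import *
c=shot("wrist"); o=ctrl.get_obs(); R=Ro.from_quat(np.roll(o["eef_rot"],-1)).as_matrix()
L=((cloud(c)-o["eef_pos"])@R*1000).round(0)
for u in (130,140,150,155,160,225,232,240,246,250):
    print(u,[(v,*L[v+100,u+120].astype(int)) for v in range(90,230,12)])
E
python3 - <<'E'
import numpy as np
d=dict(np.load("w1.npz")); print(d["xyz"])
from h import *
W=cloud(d); R=Rm(d)
for u,v in [(225,258),(222,262),(228,285),(195,320),(405,258),(410,280)]: print((u,v),W[v,u].round(3))
E
```

```text
130 [(90, np.int64(12), np.int64(-52), np.int64(43)), (102, np.int64(2), np.int64(-53), np.int64(43)), (114, np.int64(-8), np.int64(-54), np.int64(43)), (126, np.int64(-19), np.int64(-55), np.int64(44)), (138, np.int64(-30), np.int64(-55), np.int64(43)), (150, np.int64(-42), np.int64(-56), np.int64(45)), (162, np.int64(7), np.int64(-32), np.int64(-54)), (174, np.int64(7), np.int64(-30), np.int64(-64)), (186, np.int64(12), np.int64(-27), np.int64(-79)), (198, np.int64(12), np.int64(-25), np.int64(-87)), (210, np.int64(12), np.int64(-24), np.int64(-93)), (222, np.int64(17), np.int64(-21), np.int64(-104))]
140 [(90, np.int64(14), np.int64(-43), np.int64(37)), (102, np.int64(5), np.int64(-44), np.int64(37)), (114, np.int64(-6), np.int64(-44), np.int64(37)), (126, np.int64(-16), np.int64(-45), np.int64(36)), (138, np.int64(-27), np.int64(-46), np.int64(38)), (150, np.int64(11), np.int64(-28), np.int64(-49)), (162, np.int64(11), np.int64(-26), np.int64(-59)), (174, np.int64(11), np.int64(-25), np.int64(-69)), (186, np.int64(10), np.int64(-24), np.int64(-76)), (198, np.int64(5), np.int64(-2
[... 4476 characters left out ...]
), np.int64(42), np.int64(37)), (126, np.int64(-16), np.int64(42), np.int64(37)), (138, np.int64(-26), np.int64(43), np.int64(36)), (150, np.int64(11), np.int64(26), np.int64(-48)), (162, np.int64(11), np.int64(24), np.int64(-60)), (174, np.int64(12), np.int64(22), np.int64(-71)), (186, np.int64(9), np.int64(22), np.int64(-75)), (198, np.int64(4), np.int64(22), np.int64(-76)), (210, np.int64(0), np.int64(21), np.int64(-79)), (222, np.int64(18), np.int64(16), np.int64(-105))]
[0.54827481 0.61200288 0.43231504]
(225, 258) [0.494 0.546 0.31 ]
(222, 262) [0.494 0.547 0.314]
(228, 285) [0.492 0.532 0.311]
(195, 320) [0.496 0.547 0.351]
(405, 258) [0.578 0.532 0.31 ]
(410, 280) [0.577 0.526 0.319]
```

```bash
python3 - <<'E'
from h import *
W=np.load("side0.npz")["W"]
m=(abs(W[...,0]-.157)<.09)&(abs(W[...,1]-.5525)<.09)&(W[...,2]>.1)&(W[...,2]<.33)
X=W[m]; print(len(X)); 
for lo in np.arange(.18,.30,.01):
    s=X[(X[:,2]>=lo)&(X[:,2]<lo+.01)]
    if len(s): print(round(lo,2),len(s),s.min(0).round(3),s.max(0).round(3))
c=shot("side"); W=cloud(c)
m=(abs(W[...,0]-.4587)<.06)&(abs(W[...,1]-.3566)<.06)&(W[...,2]>.04)&(W[...,2]<.13)
v,u=np.nonzero(m)
for lo in np.arange(.04,.13,.01):
    s=W[m&(W[...,2]>=lo)&(W[...,2]<lo+.01)]
    print(round(lo,2),len(s),s.min(0).round(3),s.max(0).round(3))
E
```

```text
4054
0.24 122 [0.134 0.507 0.244] [0.181 0.602 0.25 ]
0.25 295 [0.133 0.506 0.25 ] [0.179 0.608 0.26 ]
0.26 322 [0.133 0.507 0.26 ] [0.18  0.608 0.27 ]
0.27 330 [0.133 0.506 0.27 ] [0.179 0.609 0.28 ]
0.28 268 [0.13  0.491 0.28 ] [0.179 0.612 0.29 ]
0.29 549 [0.125 0.483 0.29 ] [0.188 0.627 0.3  ]
0.04 110 [0.425 0.308 0.04 ] [0.518 0.378 0.05 ]
0.05 133 [0.424 0.299 0.05 ] [0.518 0.379 0.06 ]
0.06 187 [0.426 0.335 0.06 ] [0.482 0.379 0.07 ]
0.07 73 [0.44  0.341 0.07 ] [0.478 0.374 0.075]
0.08 62 [0.426 0.337 0.081] [0.486 0.376 0.09 ]
0.09 96 [0.424 0.334 0.09 ] [0.487 0.377 0.1  ]
0.1 98 [0.424 0.335 0.1  ] [0.488 0.378 0.11 ]
0.11 105 [0.424 0.335 0.11 ] [0.489 0.377 0.12 ]
0.12 83 [0.407 0.333 0.12 ] [0.508 0.387 0.13 ]
```

Both cameras agree that the fingertips are about 36–39 mm higher than the reported TCP (tip at z≈0.081 against a reported 0.042). The reported z therefore carries an offset, and I'll go by the measured one. I'll open, shift over the lens and descend 38 mm more.

Call:
jog_arm(series=[[[0,-5,0,0,0,0,70],[-1,0,0,0,0,0,70],[0,0,0,0,0,0,70],[0,0,8,0,0,0,70],[0,0,10,0,0,0,70],[0,0,10,0,0,0,70],[0,0,10,0,0,0,70],[0,0,0,0,0,0,55],[0,0,0,0,0,0,40],[0,0,0,0,0,0,20]]])

```text
time_s: 5.65
eef_pos: [0.4538, 0.3575, 0.0037]
eef_rot: [0.0, 0.843, 0.539, 0.001]
wrist_force: [1.2, -0.5, -1.0]
opening: 0.403
grasp_force: 60.3
```

Call:
jog_arm(series=[[[0,0,0,0,0,0,20],[0,0,0,0,0,0,20],[0,0,0,0,0,0,20],[0,0,0,0,0,0,20],[0,0,0,0,0,0,20],[0,0,0,0,0,0,20],[0,0,0,0,0,0,20],[0,0,0,0,0,0,20],[0,0,0,0,0,0,20],[0,0,0,0,0,0,20]]])

```text
time_s: 6.65
eef_pos: [0.4533, 0.3574, 0.0033]
eef_rot: [0.0, 0.842, 0.539, 0.0]
wrist_force: [0.2, -0.3, 4.6]
opening: 0.412
grasp_force: 61.3
```

```bash
python3 - <<'E'
from h import *
to(.4326,.1421,.15,-.279)
c=shot("wrist"); s=shot("side")
cv2.imwrite("pics/g2.png",np.hstack([c["frame"][100:400,120:520],cv2.resize(s["frame"][200:300,170:320],(400,300))]))
E
```

```text
pos [0.4533 0.3574 0.0033] toolyaw -0.433 tz [ 0.001  0.    -1.   ] before [-204.    71.7 -146.7] rz -0.154 after [-212.6   39.5 -146.8] q1,6 [0.46 0.9 ] t 6.65
```

View pics/g2.png

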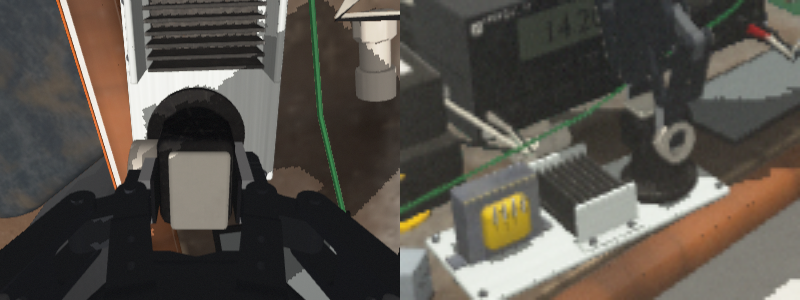

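Gripped at 36 mm with 61 N, which matches the head width. Lifting and moving to the mat.

Call:
jog_arm(series=[[[0,0,-20,0,0,0,20],[0,0,-30,0,0,0,20],[0,0,-30,0,0,0,20],[-20,7,-20,0,0,-0.05,20],[-30,10,0,0,0,-0.05,20],[-30,10,0,0,0,-0.054,20],[-30,8,0,0,0,0,20],[-30,8,0,0,0,0,20],[-30,8,0,0,0,0,20],[-30,6,0,0,0,0,20]]])

```text
time_s: 7.75
eef_pos: [0.4432, 0.148, 0.102]
eef_rot: [-0.0, 0.799, 0.602, -0.001]
wrist_force: [0.7, -0.7, -2.5]
opening: 0.408
grasp_force: 60.5
```

```bash
python3 - <<'E'
from h import *
to(.4326,.1421,.002,-.279)
E
```

```text
pos [0.4432 0.148  0.102 ] toolyaw -0.279 tz [-0.002 -0.    -1.   ] before [ -8.5  -8.4 100. ] rz 0.0 after [ -8.5  -8.4 100. ] q1,6 [0.07 0.35] t 7.75
```

Call:
jog_arm(series=[[[-8,-8,0,0,0,0,20],[0,0,25,0,0,0,20],[0,0,25,0,0,0,20],[0,0,25,0,0,0,20],[0,0,15,0,0,0,20],[0,0,5,0,0,0,20],[0,0,3,0,0,0,20],[0,0,1,0,0,0,20],[0,0,0,0,0,0,20],[0,0,0,0,0,0,20]]])

```text
time_s: 8.75
eef_pos: [0.4352, 0.144, 0.0047]
eef_rot: [0.0, 0.799, 0.602, 0.001]
wrist_force: [-0.3, -0.5, -1.3]
opening: 0.402
grasp_force: 60.4
```

Call:
jog_arm(series=[[[0,0,2,0,0,0,20],[0,0,0,0,0,0,50],[0,0,0,0,0,0,58],[0,0,0,0,0,0,58],[0,0,0,0,0,0,58],[0,0,-15,0,0,0,58],[0,0,-25,0,0,0,58],[0,0,-35,0,0,0,58],[0,0,-35,0,0,0,60],[0,0,-30,0,0,0,60]]])

```text
time_s: 9.75
eef_pos: [0.4348, 0.1439, 0.1439]
eef_rot: [0.0, 0.799, 0.602, 0.001]
wrist_force: [0.4, -0.3, -0.1]
opening: 0.7
grasp_force: 0.0
```

```bash
python3 - <<'E'
from h import *
to(.515,.474,.15,-.41)
c=shot("wrist"); cv2.imwrite("pics/p1.png",c["frame"])
E
```

```text
pos [0.4348 0.1439 0.1439] toolyaw -0.279 tz [ 0.001  0.    -1.   ] before [339.4 -13.8  -6. ] rz 0.131 after [334.7 -58.1  -6. ] q1,6 [0.06 0.34] t 9.75
```

View pics/p1.png

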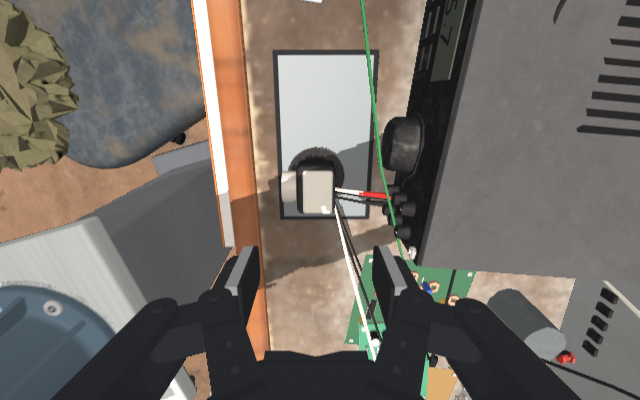

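The pan head stands upright on the mat's lower half at (318,185). Next is the transformer.

Call:
jog_arm(series=[[[0,0,0,0,0,0.131,64],[37,-6,0,0,0,0,64],[37,-6,0,0,0,0,64],[37,-6,0,0,0,0,64],[37,-6,0,0,0,0,64],[37,-6,0,0,0,0,64],[37,-7,0,0,0,0,64],[37,-7,0,0,0,0,64],[37,-7,0,0,0,0,64],[37,-7,0,0,0,0,64]]])

```text
time_s: 10.8
eef_pos: [0.5141, 0.4738, 0.1414]
eef_rot: [0.0, 0.836, 0.548, -0.0]
wrist_force: [0.2, -0.0, 0.9]
opening: 0.749
grasp_force: 0.0
```

```bash
python3 - <<'E'
from h import *
to(.515,.474,-.025,-.41)
s=shot("side"); cv2.imwrite("pics/g3.png",cv2.resize(s["frame"][180:310,150:330],None,fx=4,fy=4))
E
```

```text
pos [0.5141 0.4738 0.1414] toolyaw -0.41 tz [-0. -0. -1.] before [  0.6   0.8 166.4] rz 0.0 after [  0.6   0.8 166.4] q1,6 [0.58 0.99] t 10.8
```

Call:
jog_arm(series=[[[0,0,25,0,0,0,64],[0,0,25,0,0,0,64],[0,0,25,0,0,0,64],[0,0,25,0,0,0,64],[0,0,20,0,0,0,64],[0,0,15,0,0,0,64],[0,0,12,0,0,0,64],[0,0,12,0,0,0,64],[0,0,6,0,0,0,64],[0,0,0,0,0,0,64]]])

```text
time_s: 11.85
eef_pos: [0.5137, 0.4721, -0.0239]
eef_rot: [0.0, 0.836, 0.548, -0.001]
wrist_force: [-0.3, -0.7, -1.1]
opening: 0.75
grasp_force: 0.0
```

Call:
jog_arm(series=[[[0,0,0,0,0,0,55],[0,0,0,0,0,0,45],[0,0,0,0,0,0,30],[0,0,0,0,0,0,30],[0,0,0,0,0,0,30],[0,0,0,0,0,0,30],[0,0,0,0,0,0,30],[0,0,0,0,0,0,30],[0,0,0,0,0,0,30],[0,0,0,0,0,0,30]]])

```text
time_s: 12.85
eef_pos: [0.5153, 0.4729, -0.0215]
eef_rot: [0.0, 0.836, 0.548, 0.001]
wrist_force: [0.9, 0.2, 6.3]
opening: 0.505
grasp_force: 63.1
```

```bash
python3 - <<'E'
from h import *
to(.4561,.2238,.09,-.279)
s=shot("side"); cv2.imwrite("pics/g3.png",cv2.resize(s["frame"][180:310,150:330],None,fx=3,fy=3))
E
```

```text
pos [ 0.5153  0.4729 -0.0215] toolyaw -0.41 tz [ 0.002  0.001 -1.   ] before [-251.8   45.2 -111.9] rz -0.131 after [-255.6   11.9 -112. ] q1,6 [0.57 0.98] t 12.85
```

View pics/g3.png

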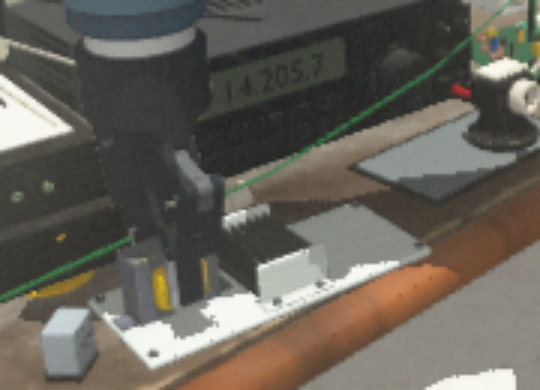

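Call:
jog_arm(series=[[[0,0,-15,0,0,0,30],[0,0,-35,0,0,0,30],[0,0,-40,0,0,0,30],[0,0,-22,0,0,-0.131,30],[-35,2,0,0,0,0,30],[-45,2,0,0,0,0,30],[-45,2,0,0,0,0,30],[-45,2,0,0,0,0,30],[-45,2,0,0,0,0,30],[-40,2,0,0,0,0,30]]])

```text
time_s: 13.9
eef_pos: [0.4533, 0.222, 0.0886]
eef_rot: [-0.0, 0.799, 0.602, -0.001]
wrist_force: [0.5, -0.9, -4.5]
opening: 0.503
grasp_force: 62.4
```

```bash
python3 - <<'E'
from h import *
to(.4561,.2238,-.024,-.279)
E
```

```text
pos [0.4533 0.222  0.0886] toolyaw -0.279 tz [-0.002 -0.001 -1.   ] before [  2.6   2.4 112.6] rz 0.0 after [  2.6   2.4 112.6] q1,6 [0.22 0.5 ] t 13.9
```

Call:
jog_arm(series=[[[3,2,20,0,0,0,30],[0,0,30,0,0,0,30],[0,0,30,0,0,0,30],[0,0,18,0,0,0,30],[0,0,7,0,0,0,30],[0,0,4,0,0,0,30],[0,0,2,0,0,0,30],[0,0,1,0,0,0,30],[0,0,0,0,0,0,30],[0,0,0,0,0,0,30]]])

```text
time_s: 14.9
eef_pos: [0.4587, 0.2264, -0.0223]
eef_rot: [0.0, 0.799, 0.602, 0.001]
wrist_force: [1.5, 1.0, -4.5]
opening: 0.502
grasp_force: 62.3
```

Call:
jog_arm(series=[[[0,0,0,0,0,0,50],[0,0,0,0,0,0,60],[0,0,0,0,0,0,60],[0,0,0,0,0,0,60],[0,0,-10,0,0,0,60],[0,0,-20,0,0,0,60],[0,0,-30,0,0,0,60],[0,0,-40,0,0,0,60],[0,0,-40,0,0,0,60],[0,0,-20,0,0,0,60]]])

```text
time_s: 15.9
eef_pos: [0.4601, 0.2268, 0.1417]
eef_rot: [0.001, 0.799, 0.602, 0.003]
wrist_force: [0.1, 1.1, -0.4]
opening: 0.7
grasp_force: 0.0
```

```bash
python3 - <<'E'
from h import *
to(.485,.419,.13,1.143)
c=shot("wrist"); o=ctrl.get_obs(); 
W=cloud(c); S=np.array([[np.cos(-.428),np.sin(-.428)],[np.cos(1.143),np.sin(1.143)]])
L=((W[...,:2]-[.4834,.416])@S.T)*1000
m=(abs(L[...,0])<33)&(abs(L[...,1])<45)&(W[...,2]>.024)&(W[...,2]<.045); X=L[m]; print(len(X),np.percentile(X,[2,98],axis=0).round(1) if len(X) else 0)
cv2.imwrite("pics/p2.png",c["frame"])
E
```

```text
pos [0.4601 0.2268 0.1417] toolyaw -0.279 tz [ 0.006  0.001 -1.   ] before [191.6 -29.   12.1] rz -1.422 after [ 57.1 185.1  12.9] q1,6 [0.23 0.51] t 15.9
0 0
```

View pics/p2.png

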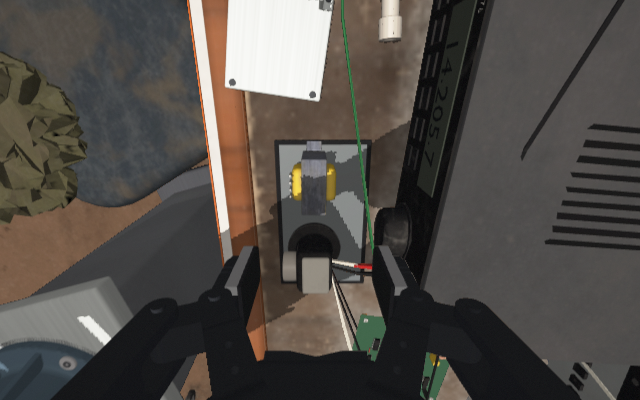

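Both are upright on the mat: transformer at (315,182), pan head at (315,265). Next I'll move over the heat sink.

Call:
jog_arm(series=[[[19,-3,0,0,0,0,62],[19,-3,0,0,0,0,62],[19,-3,0,0,0,0,62],[19,-3,0,0,0,0,62],[19,-3,0,0,0,0,62],[19,-3,0,0,0,0,62],[19,-3,0,0,0,0,62],[19,-3,0,0,0,0,62],[19,-3,0,0,0,0,62],[20,-2,0,0,0,0,62]]])

```text
time_s: 16.95
eef_pos: [0.4826, 0.4185, 0.1371]
eef_rot: [-0.0, 0.799, 0.602, -0.0]
wrist_force: [0.4, -0.4, 0.1]
opening: 0.729
grasp_force: 0.0
```

Call:
jog_arm(series=[[[0,0,0,0,0,-0.142,62],[0,0,0,0,0,-0.142,62],[0,0,0,0,0,-0.142,62],[0,0,0,0,0,-0.142,62],[0,0,0,0,0,-0.142,62],[0,0,0,0,0,-0.142,62],[0,0,0,0,0,-0.142,62],[0,0,0,0,0,-0.142,62],[0,0,0,0,0,-0.142,62],[0,0,0,0,0,-0.142,62]]])

```text
time_s: 17.95
eef_pos: [0.4826, 0.4177, 0.1371]
eef_rot: [-0.0, 0.21, 0.978, -0.0]
wrist_force: [0.3, -0.4, 0.2]
opening: 0.726
grasp_force: 0.0
```

```bash
python3 - <<'E'
from h import *
to(.485,.419,.10,1.143)
c=shot("wrist"); 
W=cloud(c); S=np.array([[np.cos(-.428),np.sin(-.428)],[np.cos(1.143),np.sin(1.143)]])
L=((W[...,:2]-[.4834,.416])@S.T)*1000
m=(abs(L[...,0])<33)&(abs(L[...,1])<50)&(W[...,2]>.024)&(W[...,2]<.042); X=L[m]; print(len(X),np.percentile(X,[2,98],axis=0).round(1),cv2.minAreaRect(X[(abs(X[:,0])<25)].astype(np.float32)))
cv2.imwrite("pics/p3.png",c["frame"])
E
```

```text
pos [0.4826 0.4177 0.1371] toolyaw 1.147 tz [-0. -0. -1.] before [-1.6  2.2 37. ] rz 0.004 after [-1.6  2.2 37. ] q1,6 [ 0.53 -0.62] t 17.95
964 [[-29.3 -19.2]
 [ 28.7  19.8]] ((0.10827827453613281, 0.07981300354003906), (50.560543060302734, 39.21901321411133), 1.297476053237915)
```

View pics/p3.png

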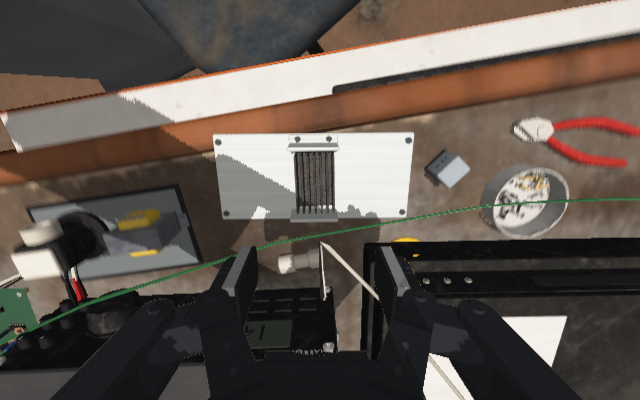

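The heat sink is centred on the stand, within about 0.2 mm, and the jaws are aligned with it. Descending to grip.

Call:
jog_arm(series=[[[-1,-1,25,0,0,0,62],[0,0,25,0,0,0,62],[0,0,25,0,0,0,62],[0,0,25,0,0,0,62],[0,0,20,0,0,0,62],[0,0,14,0,0,0,62],[0,0,12,0,0,0,62],[0,0,12,0,0,0,62],[0,0,5,0,0,0,62],[0,0,0,0,0,0,62]]])

```text
time_s: 19.0
eef_pos: [0.483, 0.4163, -0.0266]
eef_rot: [-0.0, 0.213, 0.977, -0.0]
wrist_force: [-0.5, -0.6, 0.2]
opening: 0.726
grasp_force: 0.0
```

Call:
jog_arm(series=[[[0,0,0,0,0,0,50],[0,0,0,0,0,0,42],[0,0,0,0,0,0,25],[0,0,0,0,0,0,25],[0,0,0,0,0,0,25],[0,0,0,0,0,0,25],[0,0,0,0,0,0,25],[0,0,-20,0,0,0,25],[0,0,-35,0,0,0,25],[0,0,-45,0,0,0,25]]])

```text
time_s: 20.0
eef_pos: [0.481, 0.4151, 0.0721]
eef_rot: [-0.002, 0.213, 0.977, -0.002]
wrist_force: [0.2, 0.2, -1.7]
opening: 0.446
grasp_force: 61.2
```

```bash
python3 - <<'E'
from h import *
to(.465,-.1236,.13,1.381+np.pi/2)
# refine pad from side/top: white pad mask in top view
c=shot("top"); q=np.array([(203,456-296),(296,471-296),(288,535-296),(194,518-296)],float)
g=cv2.cvtColor(c["frame"],cv2.COLOR_BGR2GRAY); P=[]
m=(cv2.inRange(c["frame"],(200,200,200),(255,255,255))); m2=np.zeros_like(m); m2[165:203,380:418]=m[165:203,380:418]
m2=cv2.morphologyEx(m2,cv2.MORPH_CLOSE,np.ones((3,3)))
n,lab,st,ce=cv2.connectedComponentsWithStats(m2); k=1+np.argmax(st[1:,4]); ys,xs=np.nonzero(lab==k)
r=cv2.minAreaRect((ray(c,np.c_[xs,ys],.032)*1000).astype(np.float32)); print(r,st[k])
E
```

```text
pos [0.481  0.4151 0.0721] toolyaw 1.141 tz [-0.005 -0.003 -1.   ] before [-209.8 -496.7  -56.1] rz 1.331 after [-531.9   85.6  -60.2] q1,6 [ 0.53 -0.62] t 20.0
((463.2224426269531, -124.38064575195312), (70.76150512695312, 46.32991027832031), 77.78433227539062) [384 171  26  20 354]
```

Call:
jog_arm(series=[[[0,0,-30,0,0,0,25],[-17,-40,-26,0,0,0,25],[-18,-43,0,0,0,0,25],[-18,-43,0,0,0,0,25],[-18,-43,0,0,0,0,25],[-18,-43,0,0,0,0,25],[-18,-43,0,0,0,0,25],[-18,-43,0,0,0,0,25],[-18,-43,0,0,0,0,25],[-18,-43,0,0,0,0,25]]])

```text
time_s: 21.05
eef_pos: [0.4691, -0.0008, 0.1295]
eef_rot: [0.0, 0.213, 0.977, 0.0]
wrist_force: [1.5, -0.8, -2.3]
opening: 0.448
grasp_force: 61.4
```

Call:
jog_arm(series=[[[0,0,0,0,0,0.133,25],[0,0,0,0,0,0.133,25],[0,0,0,0,0,0.133,25],[0,0,0,0,0,0.133,25],[0,0,0,0,0,0.133,25],[0,0,0,0,0,0.133,25],[0,0,0,0,0,0.133,25],[0,0,0,0,0,0.133,25],[0,0,0,0,0,0.133,25],[0,0,0,0,0,0.133,25]]])

```text
time_s: 22.05
eef_pos: [0.4693, 0.001, 0.1293]
eef_rot: [-0.0, 0.772, 0.635, -0.0]
wrist_force: [-0.6, 0.4, -2.1]
opening: 0.446
grasp_force: 61.6
```

```bash
python3 - <<'E'
from h import *
to(.464,-.124,.13,1.37-np.pi/2); print(ctrl.get_obs()["wrist_force"])
c=shot("wrist"); np.savez("w3.npz",**c); cv2.imwrite("pics/p4.png",c["frame"])
E
```

```text
pos [0.4693 0.001  0.1293] toolyaw -0.195 tz [-0.001  0.    -1.   ] before [-123.7   18.9   -0.8] rz 0.006 after [-123.6   19.7   -0.8] q1,6 [-0.25 -0.06] t 22.05
[-0.55927478  0.43769152 -2.09569   ]
```

View pics/p4.png

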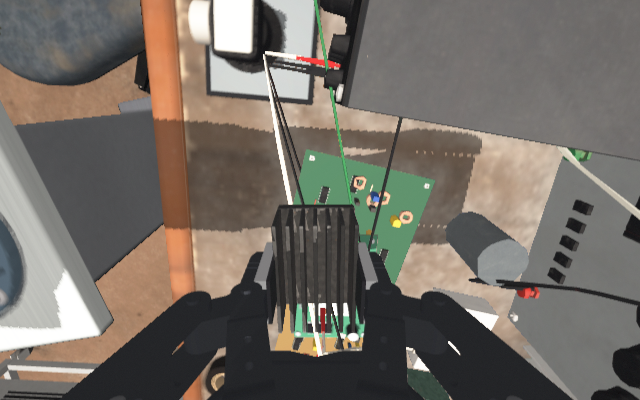

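```bash
python3 - <<'E'
from h import *
c=dict(np.load("w3.npz")); o=ctrl.get_obs(); R=Ro.from_quat(np.roll(o["eef_rot"],-1)).as_matrix()
L=((cloud(c)-o["eef_pos"])@R*1000)
m=(abs(L[...,0])<45)&(abs(L[...,1])<19)&(L[...,2]>-75)&(L[...,2]<-20)
X=L[m]; print(len(X)); print(np.percentile(X,[1,5,50,95,99],axis=0).round(1))
h=np.histogram(X[:,2],bins=range(-75,-15,5)); print(h)
T=X[(X[:,2]<-55)&(X[:,2]>-66)]; print(np.percentile(T,[2,98],axis=0).round(1))
E
```

```text
9211
[[-30.  -18.9 -73.4]
 [-26.8 -18.4 -58.7]
 [  4.4   0.7 -46.4]
 [ 28.7  18.  -35. ]
 [ 29.1  18.6 -32.6]]
(array([ 170,   93,   84, 3108,  734,  577,  522, 3478,  444,    1,    0]), array([-75, -70, -65, -60, -55, -50, -45, -40, -35, -30, -25, -20]))
[[-29.5 -18.7 -62.1]
 [ 28.6  18.3 -55.5]]
```

Call:
jog_arm(series=[[[-30,5,0,0,0,0.006,25],[-31,5,0,0,0,0,25],[-31,5,0,0,0,0,25],[-31,5,0,0,0,0,25],[0,0,15,0,0,0,25],[0,0,20,0,0,0,25],[0,0,20,0,0,0,25],[0,0,20,0,0,0,25],[0,0,15,0,0,0,25],[0,0,0,0,0,0,25]]])

```text
time_s: 23.1
eef_pos: [0.4636, -0.1225, 0.0374]
eef_rot: [-0.002, 0.772, 0.636, -0.001]
wrist_force: [-0.3, 1.0, -2.2]
opening: 0.445
grasp_force: 61.5
```

```bash
python3 - <<'E'
from h import *
to(.464,-.124,.001,1.37-np.pi/2); print(ctrl.get_obs()["wrist_force"])
E
```

```text
pos [ 0.4636 -0.1225  0.0374] toolyaw -0.193 tz [-0.004  0.002 -1.   ] before [-1.4  0.9 36.4] rz 0.008 after [-1.4  0.9 36.4] q1,6 [-0.51 -0.31] t 23.1
[-0.2957967   1.04019606 -2.23995994]
```

Call:
jog_arm(series=[[[-1,1,8,0,0,0,25],[0,0,10,0,0,0,25],[0,0,8,0,0,0,25],[0,0,4,0,0,0,25],[0,0,2,0,0,0,25],[0,0,1,0,0,0,25],[0,0,1,0,0,0,25],[0,0,1,0,0,0,25],[0,0,1,0,0,0,25],[0,0,0,0,0,0,25]]])

```text
time_s: 24.1
eef_pos: [0.4665, -0.1248, 0.0037]
eef_rot: [0.0, 0.773, 0.635, 0.0]
wrist_force: [-0.1, 0.1, -1.8]
opening: 0.446
grasp_force: 61.5
```

Call:
jog_arm(series=[[[0,0,1,0,0,0,25],[0,0,1,0,0,0,25],[0,0,0,0,0,0,25],[0,0,0,0,0,0,25],[0,0,0,0,0,0,25],[0,0,0,0,0,0,25],[0,0,0,0,0,0,25],[0,0,0,0,0,0,25],[0,0,0,0,0,0,25],[0,0,0,0,0,0,25]]])

```text
time_s: 25.1
eef_pos: [0.4665, -0.1248, 0.0017]
eef_rot: [-0.0, 0.773, 0.635, -0.0]
wrist_force: [-0.1, -0.1, -1.7]
opening: 0.444
grasp_force: 61.5
```

Call:
jog_arm(series=[[[0,-2,0,0,0,0,25],[0,0,1,0,0,0,25],[0,0,0,0,0,0,25],[0,0,1,0,0,0,25],[0,0,0,0,0,0,25],[0,0,0,0,0,0,25],[0,0,0,0,0,0,25],[0,0,0,0,0,0,25],[0,0,0,0,0,0,25],[0,0,0,0,0,0,25]]])

```text
time_s: 26.1
eef_pos: [0.4643, -0.1243, 0.0012]
eef_rot: [-0.0, 0.772, 0.635, -0.0]
wrist_force: [-8.0, 3.4, 19.2]
opening: 0.444
grasp_force: 63.8
```

Contact (19 N up). Releasing and backing off.

Call:
jog_arm(series=[[[0,0,-1,0,0,0,25],[0,0,0,0,0,0,48],[0,0,0,0,0,0,58],[0,0,0,0,0,0,58],[0,0,0,0,0,0,58],[0,0,-15,0,0,0,58],[0,0,-30,0,0,0,58],[0,0,-35,0,0,0,58],[0,0,-35,0,0,0,58],[0,0,-30,0,0,0,58]]])

```text
time_s: 27.1
eef_pos: [0.4647, -0.1245, 0.1474]
eef_rot: [0.0, 0.773, 0.635, 0.0]
wrist_force: [0.1, -0.5, -1.0]
opening: 0.678
grasp_force: 0.0
```

```bash
python3 - <<'E'
from h import *
to(.457,.226,.145,-.279)
for n in ("top","wrist","side"):
    c=shot(n); W=cloud(c); a=1.37
    S=np.array([[np.cos(a-np.pi/2),np.sin(a-np.pi/2)],[np.cos(a),np.sin(a)]]); L=np.c_[((W[...,:2].reshape(-1,2)-[.464,-.124])@S.T)*1000,W[...,2].ravel()*1000]
    m=(abs(L[:,0])<35)&(abs(L[:,1])<42)&(L[:,2]>48)&(L[:,2]<68); X=L[m]
    if len(X)>10:
        print(n,len(X),np.percentile(X,[2,50,98],axis=0).round(1).tolist(),cv2.minAreaRect(X[:,:2].astype(np.float32)))
    p=ray(c,[[0,0]],.03)
# refine grasp pts of trafo/pan on mat from top cam
c=shot("top"); W=cloud(c); 
a=1.292; S=np.array([[np.cos(a-np.pi/2),np.sin(a-np.pi/2)],[np.cos(a),np.sin(a)]]); L=np.c_[((W[...,:2].reshape(-1,2)-[.4546,.1753])@S.T)*1000,W[...,2].ravel()*1000]
for lab,y0,y1,z0,z1 in (("trafo",0,90,40,58),("pan",-80,0,62,80)):
    m=(abs(L[:,0])<45)&(L[:,1]>y0)&(L[:,1]<y1)&(L[:,2]>z0)&(L[:,2]<z1); X=L[m]; print(lab,len(X),np.percentile(X,[3,50,97],axis=0).round(1).tolist())
E
```

```text
pos [ 0.4647 -0.1245  0.1474] toolyaw -0.195 tz [ 0.001 -0.    -1.   ] before [342.4 -75.5   2.3] rz 0.084 after [ 334.8 -104.     2.2] q1,6 [-0.51 -0.31] t 27.1
wrist 1175 [[-19.3, -31.3, 49.0], [-0.5, 0.0, 58.7], [18.8, 28.5, 66.5]] ((-0.3759613037109375, -5.304161071777344), (38.71854019165039, 68.6553726196289), 0.9887898564338684)
side 136 [[-21.6, -33.5, 48.4], [-5.6, 8.7, 59.8], [19.2, 27.9, 63.8]] ((-1.4657974243164062, -2.5530338287353516), (42.115055084228516, 63.37940216064453), 0.05017826333642006)
trafo 241 [[-30.9, 24.1, 40.6], [-12.5, 51.2, 48.5], [35.1, 78.9, 56.8]]
pan 188 [[-39.5, -54.2, 62.4], [-14.6, -33.8, 68.0], [1.3, -13.5, 72.4]]
```

```bash
python3 - <<'E'
from h import *
c=shot("wrist"); a=1.37
S=np.array([[np.cos(a-np.pi/2),np.sin(a-np.pi/2)],[np.cos(a),np.sin(a)]])
v,u=np.mgrid[:400,:640]; P=((ray(c,np.c_[u.ravel(),v.ravel()],.032)-[.464,-.124])@S.T*1000).reshape(400,640,2)
hsv=cv2.cvtColor(c["frame"],cv2.COLOR_BGR2HSV)
g=lambda x0,x1,y0,y1:(P[...,0]>x0)&(P[...,0]<x1)&(P[...,1]>y0)&(P[...,1]<y1)
green=(hsv[...,0]>60)&(hsv[...,0]<95)&(hsv[...,1]>90)
for lab,ax,m in (("x-",0,g(-60,0,-15,25)),("x+",0,g(0,60,-15,25)),("y+",1,g(-15,15,20,90))):
    for b in range(-60,90,2):
        k=m&(P[...,ax]>=b)&(P[...,ax]<b+2)
        if k.any() and not (-16<b<16): print(lab,b,int(hsv[...,2][k].mean()),round(green[k].mean(),1),end=" | ")
    print()
E
```

```text
x- -60 122 0.0 | x- -58 122 0.0 | x- -56 119 0.0 | x- -54 122 0.0 | x- -52 124 0.0 | x- -50 112 0.0 | x- -48 119 0.0 | x- -46 128 0.0 | x- -44 98 0.9 | x- -42 98 1.0 | x- -40 97 1.0 | x- -38 97 1.0 | x- -36 103 0.9 | x- -34 141 0.7 | x- -32 184 0.4 | x- -30 216 0.1 | x- -28 184 0.3 | x- -26 142 0.5 | x- -24 125 0.2 | x- -22 68 0.0 | x- -20 43 0.0 | x- -18 62 0.0 | x- -16 55 0.0 | 
x+ 16 58 0.0 | x+ 18 59 0.0 | x+ 20 108 0.0 | x+ 22 108 0.4 | x+ 24 98 1.0 | x+ 26 119 1.0 | x+ 28 126 1.0 | x+ 30 124 1.0 | x+ 32 123 0.9 | x+ 34 122 0.6 | x+ 36 123 0.7 | x+ 38 126 1.0 | x+ 40 119 1.0 | x+ 42 109 0.8 | x+ 44 100 0.3 | x+ 46 101 0.3 | x+ 48 105 0.2 | x+ 50 110 0.2 | x+ 52 107 0.1 | x+ 54 108 0.1 | x+ 56 112 0.1 | x+ 58 115 0.1 | 
y+ 20 57 0.0 | y+ 22 55 0.0 | y+ 24 52 0.0 | y+ 26 49 0.0 | y+ 28 125 0.0 | y+ 30 159 0.0 | y+ 32 142 0.0 | y+ 34 95 0.9 | y+ 36 96 1.0 | y+ 38 96 1.0 | y+ 40 96 1.0 | y+ 42 96 1.0 | y+ 44 94 1.0 | y+ 46 102 0.7 | y+ 48 115 0.6 | y+ 50 128 0.4 | y+ 52 131 0.3 | y+ 54 119 0.4 | y+ 56 84 0.5 | y+ 58 89 0.9 | y+ 60 95 1.0 | y+ 62 95 1.0 | y+ 64 95 1.0 | y+ 66 95 0.7 | y+ 68 115 0.0 | y+ 70 125 0.0 | y+ 72 134 0.0 | y+ 74 157 0.0 | y+ 76 158 0.0 | y+ 78 171 0.0 | y+ 80 182 0.0 | y+ 82 154 0.0 | y+ 84 154 0.0 | y+ 86 164 0.0 | y+ 88 160 0.0 |
```

The heat sink sits level on the pad, within about 1 mm by the board and pad edges. Now the transformer goes back.

Call:
jog_arm(series=[[[0,0,0,0,0,0.084,64],[37,-11,0,0,0,0,64],[37,-12,0,0,0,0,64],[37,-12,0,0,0,0,64],[37,-12,0,0,0,0,64],[37,-12,0,0,0,0,64],[37,-12,0,0,0,0,64],[37,-11,0,0,0,0,64],[37,-11,0,0,0,0,64],[39,-11,0,0,0,0,64]]])

```text
time_s: 28.35
eef_pos: [0.4552, 0.2275, 0.1436]
eef_rot: [-0.001, 0.799, 0.602, -0.002]
wrist_force: [1.3, -0.1, 0.2]
opening: 0.752
grasp_force: 0.0
```

```bash
python3 - <<'E'
from h import *
to(.4577,.2267,-.022,-.279)
E
```

```text
pos [0.4552 0.2275 0.1436] toolyaw -0.279 tz [-0.003 -0.001 -1.   ] before [  0.2   3.1 165.6] rz -0.0 after [  0.2   3.1 165.6] q1,6 [0.23 0.51] t 28.35
```

Call:
jog_arm(series=[[[0,2,25,0,0,0,64],[0,0,25,0,0,0,64],[0,0,25,0,0,0,64],[0,0,25,0,0,0,64],[0,0,20,0,0,0,64],[0,0,15,0,0,0,64],[0,0,12,0,0,0,64],[0,0,12,0,0,0,64],[0,0,5,0,0,0,64],[0,0,0,0,0,0,64]]])

```text
time_s: 29.35
eef_pos: [0.4581, 0.2255, -0.0192]
eef_rot: [-0.0, 0.799, 0.602, -0.001]
wrist_force: [0.6, -0.0, -0.6]
opening: 0.748
grasp_force: 0.0
```

Call:
jog_arm(series=[[[0,0,0,0,0,0,55],[0,0,0,0,0,0,45],[0,0,0,0,0,0,30],[0,0,0,0,0,0,30],[0,0,0,0,0,0,30],[0,0,0,0,0,0,30],[0,0,0,0,0,0,30],[0,0,-15,0,0,0,30],[0,0,-30,0,0,0,30],[0,0,-30,0,0,0,30]]])

```text
time_s: 30.35
eef_pos: [0.4573, 0.2253, 0.0565]
eef_rot: [-0.001, 0.799, 0.602, -0.001]
wrist_force: [0.0, -0.1, -5.1]
opening: 0.496
grasp_force: 62.8
```

```bash
python3 - <<'E'
from h import *
to(.5150,.4733,.09,-.41)
E
```

```text
pos [0.4573 0.2253 0.0565] toolyaw -0.279 tz [-0.003 -0.001 -1.   ] before [254.2 -12.9 -33.8] rz 0.131 after [250.3 -46.  -33.8] q1,6 [0.22 0.5 ] t 30.35
```

Call:
jog_arm(series=[[[0,0,-34,0,0,0.131,30],[30,-5,0,0,0,0,30],[30,-5,0,0,0,0,30],[30,-5,0,0,0,0,30],[30,-5,0,0,0,0,30],[30,-5,0,0,0,0,30],[30,-5,0,0,0,0,30],[30,-6,0,0,0,0,30],[25,-6,0,0,0,0,30],[15,-4,0,0,0,0,30]]])

```text
time_s: 31.35
eef_pos: [0.5155, 0.4749, 0.0894]
eef_rot: [-0.0, 0.836, 0.549, -0.001]
wrist_force: [0.2, 0.2, -4.8]
opening: 0.5
grasp_force: 62.8
```

```bash
python3 - <<'E'
from h import *
to(.5150,.4733,-.016,-.41)
E
```

```text
pos [0.5155 0.4749 0.0894] toolyaw -0.409 tz [-0.001 -0.    -1.   ] before [ -1.6   0.2 105.5] rz 0.001 after [ -1.6   0.2 105.5] q1,6 [0.58 0.98] t 31.35
```

Call:
jog_arm(series=[[[-1,0,20,0,0,0,30],[0,0,30,0,0,0,30],[0,0,28,0,0,0,30],[0,0,15,0,0,0,30],[0,0,6,0,0,0,30],[0,0,3,0,0,0,30],[0,0,1,0,0,0,30],[0,0,1,0,0,0,30],[0,0,0,0,0,0,30],[0,0,0,0,0,0,30]]])

```text
time_s: 32.35
eef_pos: [0.5163, 0.4728, -0.0124]
eef_rot: [0.0, 0.836, 0.548, 0.001]
wrist_force: [0.4, 0.4, -4.3]
opening: 0.499
grasp_force: 62.7
```

Call:
jog_arm(series=[[[0,0,1,0,0,0,30],[0,0,0,0,0,0,30],[0,0,1,0,0,0,30],[0,0,0,0,0,0,30],[0,0,1,0,0,0,30],[0,0,0,0,0,0,30],[0,0,1,0,0,0,30],[0,0,0,0,0,0,30],[0,0,0,0,0,0,30],[0,0,0,0,0,0,30]]])

```text
time_s: 33.35
eef_pos: [0.5159, 0.4725, -0.0143]
eef_rot: [0.0, 0.836, 0.548, -0.0]
wrist_force: [-9.6, -6.7, 17.2]
opening: 0.5
grasp_force: 65.3
```

Contact. Release, then go for the pan head.

Call:
jog_arm(series=[[[0,0,-1,0,0,0,30],[0,0,0,0,0,0,50],[0,0,0,0,0,0,62],[0,0,0,0,0,0,62],[0,0,0,0,0,0,62],[0,0,-15,0,0,0,62],[0,0,-35,0,0,0,62],[0,0,-35,0,0,0,62],[0,0,-35,0,0,0,62],[0,0,-35,0,0,0,65]]])

```text
time_s: 34.35
eef_pos: [0.516, 0.4725, 0.1414]
eef_rot: [-0.0, 0.836, 0.548, 0.001]
wrist_force: [-0.0, -0.4, 0.2]
opening: 0.763
grasp_force: 0.0
```

```bash
python3 - <<'E'
from h import *
to(.4345,.1437,.14,-.279)
C0=np.array([.4834,.416]); S=np.array([[np.cos(-.428),np.sin(-.428)],[np.cos(1.143),np.sin(1.143)]])
for n in ("top","wrist"):
    W=cloud(shot(n)).reshape(-1,3); L=np.c_[(W[:,:2]-C0)@S.T,W[:,2]]*1000
    X=L[(abs(L[:,0])<45)&(L[:,1]>20)&(L[:,1]<110)&(L[:,2]>46)&(L[:,2]<60)]; print(n,len(X),np.percentile(X,[3,50,97],axis=0).round(1).tolist() if len(X) else 0)
E
```

```text
pos [0.516  0.4725 0.1414] toolyaw -0.41 tz [ 0.001  0.001 -1.   ] before [-334.    56.4    1.1] rz -0.131 after [-338.5   12.2    1.1] q1,6 [0.57 0.98] t 34.35
top 181 [[-8.5, 37.9, 46.4], [6.7, 60.8, 52.0], [40.8, 90.2, 56.4]]
wrist 1448 [[-6.3, 38.8, 46.4], [5.8, 66.4, 50.8], [37.4, 92.2, 52.3]]
```

The transformer reads the same as at the start (median 6, 66 mm in the stand frame).

Call:
jog_arm(series=[[[0,0,0,0,0,-0.131,65],[-37,1,0,0,0,0,65],[-38,1,0,0,0,0,65],[-38,1,0,0,0,0,65],[-38,1,0,0,0,0,65],[-38,1,0,0,0,0,65],[-38,2,0,0,0,0,65],[-38,2,0,0,0,0,65],[-38,2,0,0,0,0,65],[-36,1,0,0,0,0,65]]])

```text
time_s: 35.45
eef_pos: [0.4336, 0.1418, 0.1392]
eef_rot: [0.0, 0.799, 0.602, 0.0]
wrist_force: [1.0, 0.6, 1.0]
opening: 0.755
grasp_force: 0.0
```

```bash
python3 - <<'E'
from h import *
to(.4348,.1438,.002,-.279)
E
```

```text
pos [0.4336 0.1418 0.1392] toolyaw -0.279 tz [ 0.001 -0.    -1.   ] before [  2.2   0.5 137.2] rz 0.0 after [  2.2   0.5 137.2] q1,6 [0.06 0.33] t 35.45
```

Call:
jog_arm(series=[[[2,0,20,0,0,0,62],[0,0,30,0,0,0,62],[0,0,25,0,0,0,62],[0,0,20,0,0,0,62],[0,0,15,0,0,0,62],[0,0,12,0,0,0,62],[0,0,10,0,0,0,62],[0,0,5,0,0,0,62],[0,0,0,0,0,0,62],[0,0,0,0,0,0,62]]])

```text
time_s: 36.45
eef_pos: [0.435, 0.1452, 0.0021]
eef_rot: [0.0, 0.799, 0.602, 0.0]
wrist_force: [0.9, 0.4, -0.6]
opening: 0.726
grasp_force: 0.0
```

Call:
jog_arm(series=[[[0,0,0,0,0,0,50],[0,0,0,0,0,0,40],[0,0,0,0,0,0,20],[0,0,0,0,0,0,20],[0,0,0,0,0,0,20],[0,0,0,0,0,0,20],[0,0,0,0,0,0,20],[0,0,-15,0,0,0,20],[0,0,-35,0,0,0,20],[0,0,-40,0,0,0,20]]])

```text
time_s: 37.45
eef_pos: [0.4325, 0.145, 0.0911]
eef_rot: [-0.001, 0.799, 0.602, -0.002]
wrist_force: [0.7, 0.6, -1.7]
opening: 0.408
grasp_force: 60.7
```

```bash
python3 - <<'E'
from h import *
to(.4570,.3567,.1,-.43)
E
```

```text
pos [0.4325 0.145  0.0911] toolyaw -0.279 tz [-0.004 -0.    -1.   ] before [210.3 -34.8  -9. ] rz 0.151 after [202.6 -66.   -8.9] q1,6 [0.06 0.34] t 37.45
```

Call:
jog_arm(series=[[[0,0,-10,0,0,0.15,20],[25,-8,0,0,0,0,20],[25,-8,0,0,0,0,20],[25,-8,0,0,0,0,20],[25,-8,0,0,0,0,20],[25,-8,0,0,0,0,20],[25,-8,0,0,0,0,20],[25,-8,0,0,0,0,20],[17,-6,0,0,0,0,20],[10,-3,0,0,0,0,20]]])

```text
time_s: 38.45
eef_pos: [0.4588, 0.357, 0.101]
eef_rot: [-0.0, 0.841, 0.541, -0.0]
wrist_force: [-0.1, -0.1, -3.0]
opening: 0.409
grasp_force: 60.8
```

```bash
python3 - <<'E'
from h import *
to(.4570,.3567,.005,-.43)
E
```

```text
pos [0.4588 0.357  0.101 ] toolyaw -0.428 tz [-0.001 -0.    -1.   ] before [-1.  -1.4 96. ] rz 0.002 after [-1.  -1.4 96. ] q1,6 [0.46 0.88] t 38.45
```

Call:
jog_arm(series=[[[-1,-1,20,0,0,0,20],[0,0,28,0,0,0,20],[0,0,25,0,0,0,20],[0,0,12,0,0,0,20],[0,0,5,0,0,0,20],[0,0,3,0,0,0,20],[0,0,1,0,0,0,20],[0,0,0,0,0,0,20],[0,0,0,0,0,0,20],[0,0,0,0,0,0,20]]])

```text
time_s: 39.45
eef_pos: [0.4586, 0.3556, 0.0084]
eef_rot: [0.0, 0.841, 0.54, 0.001]
wrist_force: [-0.4, 0.3, -1.0]
opening: 0.406
grasp_force: 60.7
```

Call:
jog_arm(series=[[[0,0,1,0,0,0,20],[0,0,0,0,0,0,20],[0,0,0,0,0,0,20],[0,0,0,0,0,0,20],[0,0,0,0,0,0,20],[0,0,0,0,0,0,20],[0,0,0,0,0,0,20],[0,0,0,0,0,0,20],[0,0,0,0,0,0,20],[0,0,0,0,0,0,20]]])

```text
time_s: 40.45
eef_pos: [0.4581, 0.3554, 0.0067]
eef_rot: [0.0, 0.841, 0.54, 0.0]
wrist_force: [-0.3, -0.2, -1.7]
opening: 0.412
grasp_force: 60.7
```

Call:
jog_arm(series=[[[0,0,1,0,0,0,20],[0,0,0,0,0,0,20],[0,0,1,0,0,0,20],[0,0,0,0,0,0,20],[0,0,0,0,0,0,20],[0,0,0,0,0,0,20],[0,0,0,0,0,0,20],[0,0,0,0,0,0,20],[0,0,0,0,0,0,20],[0,0,0,0,0,0,20]]])

```text
time_s: 41.45
eef_pos: [0.4581, 0.3554, 0.0054]
eef_rot: [0.0, 0.841, 0.54, -0.0]
wrist_force: [-3.1, -1.7, 5.1]
opening: 0.415
grasp_force: 61.5
```

Contact. Release and rise straight up.

Call:
jog_arm(series=[[[0,0,0,0,0,0,45],[0,0,0,0,0,0,58],[0,0,0,0,0,0,60],[0,0,0,0,0,0,60],[0,0,-10,0,0,0,60],[0,0,-25,0,0,0,60],[0,0,-35,0,0,0,60],[0,0,-35,0,0,0,60],[0,0,-35,0,0,0,60],[0,0,-10,0,0,0,60]]])

```text
time_s: 42.45
eef_pos: [0.4606, 0.3567, 0.1602]
eef_rot: [0.0, 0.841, 0.54, 0.004]
wrist_force: [0.7, 0.1, -0.4]
opening: 0.703
grasp_force: 0.0
```

Call:
jog_arm(series=[[[40,0,-10,0,0,0,60],[40,0,-10,0,0,0,60],[40,0,-10,0,0,0,60],[40,5,-10,0,0,0,60],[30,5,-10,0,0,0,60],[10,0,-10,0,0,0,60],[0,0,-10,0,0,0,60],[0,0,0,0,0,0,60],[0,0,0,0,0,0,60],[0,0,0,0,0,0,60]]])

```text
time_s: 43.45
eef_pos: [0.55, 0.5322, 0.2243]
eef_rot: [0.0, 0.842, 0.54, -0.001]
wrist_force: [0.3, -0.3, 0.7]
opening: 0.698
grasp_force: 0.0
```

```bash
python3 - <<'E'
from h import *
C0=np.array([.4834,.416]); S=np.array([[np.cos(-.428),np.sin(-.428)],[np.cos(1.143),np.sin(1.143)]])
src={"wrist0":dict(np.load("w1.npz")),"top0":None,"wrist":shot("wrist"),"top":shot("top")}
for n,c in src.items():
    W=(np.load("top0.npz")["W"] if c is None else cloud(c)).reshape(-1,3); L=np.c_[(W[:,:2]-C0)@S.T,W[:,2]]*1000
    for lab,y0,y1,z0,z1 in (("trafo",20,110,46,60),("pan",-120,-20,66,80)):
        X=L[(abs(L[:,0])<40)&(L[:,1]>y0)&(L[:,1]<y1)&(L[:,2]>z0)&(L[:,2]<z1)]
        if len(X)>9: print(n,lab,len(X),np.percentile(X,[3,50,97],axis=0).round(1).tolist())
a=1.37;S=np.array([[np.cos(a-np.pi/2),np.sin(a-np.pi/2)],[np.cos(a),np.sin(a)]]); W=cloud(src["top"]).reshape(-1,3); L=np.c_[(W[:,:2]-[.464,-.124])@S.T,W[:,2]]*1000
X=L[(abs(L[:,0])<35)&(abs(L[:,1])<42)&(L[:,2]>46)&(L[:,2]<70)]; print("sink",len(X),np.percentile(X,[3,50,97],axis=0).round(1).tolist())
o=ctrl.get_obs(); print(o["eef_pos"],o["wrist_force"],abs(o["dq"]).max())
E
```

```text
wrist0 trafo 698 [[-6.4, 39.2, 47.2], [5.2, 66.4, 50.8], [16.9, 92.2, 52.1]]
wrist0 pan 446 [[-7.3, -85.2, 68.5], [5.3, -65.5, 70.7], [17.9, -47.8, 72.3]]
top0 trafo 213 [[-13.3, 38.4, 46.6], [4.1, 66.1, 51.8], [35.5, 92.7, 55.9]]
top0 pan 173 [[-26.2, -86.9, 66.6], [2.5, -68.0, 71.5], [17.4, -48.3, 76.3]]
wrist trafo 794 [[-6.0, 39.0, 46.6], [5.5, 66.4, 50.8], [17.1, 92.7, 52.2]]
wrist pan 498 [[-10.1, -84.6, 68.4], [2.8, -64.8, 70.7], [15.8, -47.2, 72.1]]
top trafo 208 [[-12.3, 38.6, 46.5], [3.9, 65.3, 51.8], [33.7, 92.9, 56.1]]
top pan 187 [[-25.6, -86.8, 66.3], [-1.5, -67.0, 71.4], [14.0, -47.4, 75.7]]
sink 250 [[-20.9, -28.1, 46.9], [-1.0, 1.9, 56.6], [17.3, 30.4, 64.2]]
[0.55006828 0.53237493 0.22425034] [-0.32435467 -0.18528668  0.61039422] 0.008807476588868768
```

Transformer back within 1 mm and pan head within about 3 mm, both upright. Handing in.

```bash
python3 -c "
from bench import ctrl
print(ctrl.hand_in())"
```

```text
the job is handed in; nothing more can be done
None
```

The job is handed in: by my camera measurements the heat sink is within about 1 mm of the pad's centre, and the transformer and pan head are back on the stand within about 1 mm and 3 mm of where they stood; the reported TCP height read about 36–39 mm below the real fingertips, so I set all heights from the cameras, and the hand-in gave no verdict.

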